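# Clear the test dock and slide the module home

## Task

The low aluminium test dock and the lane in front of it are blocked by a white jar and a white carton: stand both upright in the steel tray, out of the way. Then push the flat black module along the bench, without lifting it, straight into the dock until it sits fully home against the stop at its closed end. Leave the solder spool, hex key stand and multimeter where they are.

Things in the scene. Friction and masses are not known exactly. Their poses are not given: they have to be found in the camera images.
- dock: Fixed low aluminium bay, open on top and at one end. Origin: middle of the inner face of its closed end (stop), on the bench; y points along the bay out of its open end, roughly to the right. Bay 116 mm wide; rails 24 high, 12 thick, straight to y=115 mm, then flaring to y=145 (mouth 138, outside 170 wide). Stop 34 high, 140 wide; connector block behind it to y=-34. Its floor is the bench.
- module: Loose flat black box, 104 mm (own x) by 160 (own y) by 37 high, 0.3 to 0.54 kg; too wide to grasp. Origin: centre of its underside. Its y axis lies roughly along the bay at the start; a 104 mm end goes in first. Home: that end touches the stop, origin 80 mm from the dock's origin along dock y, the other end 45 mm outside the straight rails.
- jar: Loose white round screw-top jar, 65 mm diameter, 112 mm high (lid fixed, from 89 mm up), standing. Origin: centre of its underside, z up.
- carton: Loose white carton, 60 mm (own x) by 100 mm (own y) by 68 mm high, solid. Origin: centre of its underside.
- tray: Fixed open steel tray, 135 mm (own x) by 220 mm (own y), walls 4 mm thick and 30 mm high, floor 4 mm thick. Origin: centre of its underside.
- spool: Bystander: solder spool standing on its flange, 58 mm diameter, 40 mm high. Origin: centre of its underside.
- hex_stand: Bystander: black stand with hex keys, 29 mm (x) by 60 mm (y) by 81 mm high. Origin: centre of its underside.
- meter: Bystander: multimeter lying, 150 mm (x) by 74 mm (y) by 45 mm high. Origin: centre of its underside.
Things that resemble listed ones, but are neither listed nor needed, are in the scene too. What is shaped like the jar but red is not meant.

How it is judged:
By the outcome, as a careful person would: the job done as asked, in the order asked, and still so for the second after the job is handed in, with the robot touching nothing.
It also fails if it takes over 72 s, if anything falls off the work surface, if the arm or the gripper's body presses on something with over 40 N, if the wrist force passes 120 N, or if a joint passes its speed limit or range.

## Robot

A 6-joint arm with a two-finger parallel gripper is mounted at the origin on a cart in front of the work surface, level with it; the furniture and walls round the work are solid. World frame = base frame: x ahead of the robot, y to its left, z up, the work surface at z = 0. Lengths are in m, angles in degrees, forces in N, time in s.
With the tool pointing down it reaches from about 0.275 to 0.725 m from the base axis. Payload 5.6 kg.
Tool frame: the origin (TCP) lies on the mounting face of the last link; the fingertips stand 173 mm ahead of it and the grasp point (between the pads) lies 155 mm ahead of it (bot.tcp_to_tips is the distance from the TCP to the fingertips, in m); z points along the fingers, y is the line along which they close (so a half turn about z gives the same grasp; the last joint's range is limited). The gripper opens to 85 mm and grips with 20 to 120 N. Pads are 22 mm wide; open, the fingers measure 114 mm over their backs; the gripper's body (76 mm by 85 mm) begins 54 mm behind the grasp point. The pads swing forward as they close: fully open they stand 13 mm farther back than shut.
Start: joints at [92.51, 14.616, 6.199, 0, -81.583, -16.306], TCP at [0.131, 0.534, 0.405] pointing down, gripper open.
Joint ranges: [-168.99, 168.99], [-69.2, 112.95], [-62.41, 85.93], [-164.36, 98.24], [-168.68, -3.75], [-174.98, 174.98]. Speed limits (degrees/s): [147.25, 147.25, 180, 180, 180, 180].

## Interface

Orientations are given as a 3x3 rotation matrix whose columns are the frame's x, y, z axes.
In Python, from bench import bot, viewer, ticket gives the robot as it stands. The module is installed in compiled form; this text tells all that it offers.
- The arm moves only by the tool send_rows, never from a script. Its argument "rows" is a list of rows, each a list of 5 numbers: the shift along the tool's x, y, z in cm, then the turn about the tool's z in degrees, then the opening, from 0 (shut) to 1 (fully open). In form: [[tx, ty, tz, yaw, grip], ...]. A call has 1 to 8 rows; each row shifts and turns the commanded pose from where the row before left it, along the tool's axes as they then stand; what a row does not reach is not made up. A row lasts 1/12 s, in which the tool goes at most 41.7 mm and 7.16 degrees, less where a joint would pass 70% of its speed; a pose out of reach is approached as far as the arm can. A call is refused whole if a number of a shift passes 4.17 or a number of a turn 7.16, either way. A call with a gripper value outside its range is refused whole. The fingers move at their own pace and stop on an object; "newtons" is the grip in N (left out, the last holds). Time passes only in rows, so rows that do not move let the fingers close. It gives the time, the measured TCP pose, the force, the opening and the grip force at its end, in the units of the state.
- bot.read_state(): the state, without advancing time (a new reading comes with each control period).
- viewer.camera(name): name is "scene" or "top"; returns the picture (480x640x3 uint8, red, green, blue); there is no depth.
- viewer.camera_model(name): a dict with "K" (3x3 intrinsics, pixels), "cam_to_world" (4x4, takes a point from camera to world coordinates). Camera axes: x right, y down, z forward; pixel columns grow to the right and rows downward; lengths in m; the calibration is good to about 2 mm. A picture is of the moment at which its call begins. camera_model takes no time and is no camera call.
- ticket.close_job(): hands the job in; it is judged then, once.
The state is a dict: "time": time; "qpos": joint angles; "joint_vel": joint speeds; "joint_efforts": joint torques, N m; "eef_pos": TCP position; "eef_rot": TCP orientation; "contact_force": force on the tool from outside, world axes, zero at the start; "moment": the same for the moment, N m; "grip_width": finger opening in m; "grip_force": force on a finger pad.
Only numpy, scipy, OpenCV 4.12 (cv2) and the standard library are available. Lean on these libraries where they do the work, as an engineer would, in place of code of your own. Each camera call takes 0.05 s, during which the arm holds its last target. There are 200 camera calls.

## Working session

There is one attempt and no reset: what is moved stays moved. The work goes in short steps, Python scripts to look and compute and a tool call to move; the robot and the scene stay as the last step left them, time stands still between calls to the robot, and variables do not carry over. Pictures are saved under pics/ and viewed, at most 10 in all, crops included, and the job is handed in when it is done.

Besides the shell and the picture viewer there is one more tool, called after "Emit:" as name([rows], argument=value, ...), one row to a line, values as JSON. send_rows: Moves the arm, as the interface text tells. Its arguments: {"type":"object","properties":{"rows":{"type":"array"},"newtons":{"type":"number"}},"required":["rows"]}

```bash
mkdir -p pics; python3 - <<'E'
from bench import bot, viewer
import cv2,numpy as np
np.set_printoptions(precision=4,suppress=True)
for n in("scene","top"):
    im=viewer.camera(n);cv2.imwrite(f"pics/{n}0.png",im[:,:,::-1]);m=viewer.camera_model(n);print(n,m["K"],m["cam_to_world"])
s=bot.read_state();print(s,bot.tcp_to_tips)
E
```

```text
scene [[443.9786   0.     315.3796]
 [  0.     443.9786 237.3097]
 [  0.       0.       1.    ]] [[ 0.797  -0.398   0.4542  0.03  ]
 [-0.6037 -0.5437  0.583  -0.3784]
 [ 0.0149 -0.7389 -0.6736  0.6738]
 [ 0.      0.      0.      1.    ]]
top [[566.0491   0.     321.9219]
 [  0.     566.0491 237.3888]
 [  0.       0.       1.    ]] [[-0.0175 -0.9889  0.1478  0.2831]
 [-0.9998  0.0183  0.0037  0.1783]
 [-0.0063 -0.1477 -0.989   1.3195]
 [ 0.      0.      0.      1.    ]]
{'time': 0.1, 'qpos': array([ 92.5114,  14.6494,   6.1387,  -0.025 , -81.5816, -16.305 ]), 'joint_vel': array([-0.0536, -0.0545,  0.2428,  0.1923, -0.0424,  0.0103]), 'joint_efforts': array([ -0.0026, -38.7601,  23.8475,   5.378 ,  -0.0038,   0.    ]), 'eef_pos': array([0.131 , 0.534 , 0.4039]), 'eef_rot': array([[ 0.9711, -0.2385, -0.0004],
       [-0.2385, -0.9711, -0.0016],
       [ 0.    ,  0.0017, -1.    ]]), 'contact_force': array([-0.477 ,  0.5968,  0.0538]), 'moment': array([-0.0214,  0.0062,  0.0567]), 'grip_force': 0.0, 'grip_width': 0.0856031448975487} 0.1734
```

View pics/scene0.png

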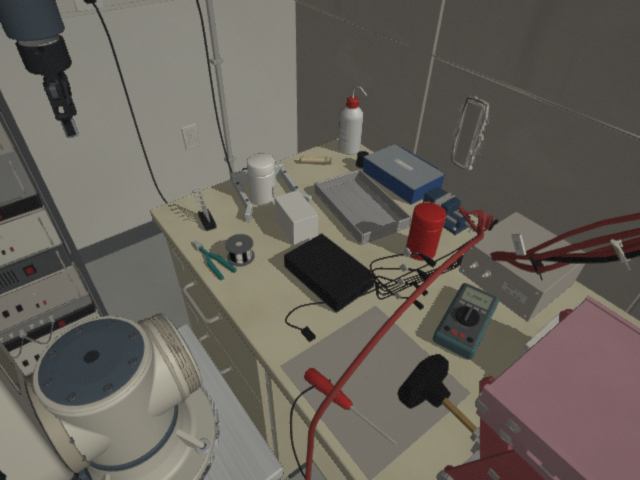

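View pics/top0.png

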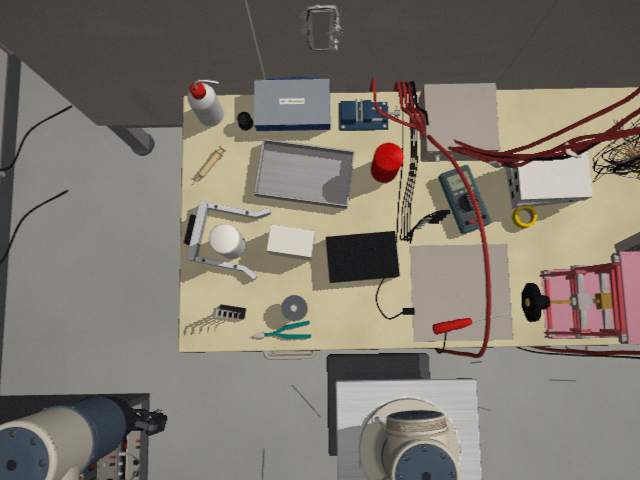

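The scene view shows the jar at (261,178), the carton at (297,218), the module at (330,270) and the tray at (365,205). In the top view they are at (228,241), (291,242), (363,257) and (305,174). 
Candidates for the jar: white cylinder, top (228,241); red jar (388,162), excluded because it is red; squeeze bottle (205,103), which has a red cap. 
Candidates for the carton: white box (291,242); white instrument (550,180), which is too big. 
Candidates for the module: black box (363,257); the blue box (292,104) is not it.

```bash
cat > h.py <<'E'
from bench import bot, viewer
import cv2,numpy as np
np.set_printoptions(precision=4,suppress=True)
M={n:viewer.camera_model(n) for n in("scene","top")}
def ray(n,p):
    m=M[n];d=m["cam_to_world"][:3,:3]@np.linalg.solve(m["K"],[p[0],p[1],1.]);return m["cam_to_world"][:3,3],d/np.linalg.norm(d)
def plane(n,p,z):
    o,d=ray(n,p);return (o+d*(z-o[2])/d[2])
def tri(p,q):
    o,d=ray("scene",p);a,e=ray("top",q);t=np.linalg.lstsq(np.c_[d,-e],a-o,rcond=None)[0]
    A=o+d*t[0];B=a+e*t[1];return (A+B)/2,np.linalg.norm(A-B)
def proj(n,P):
    m=M[n];c=np.linalg.inv(m["cam_to_world"])@np.r_[P,1];u=m["K"]@c[:3];return u[:2]/u[2]
def blob(mask,seed,r=None):
    k,l,s,c=cv2.connectedComponentsWithStats(mask.astype(np.uint8));i=l[seed[1],seed[0]]
    m=(l==i).astype(np.uint8);cn=max(cv2.findContours(m,0,2)[0],key=cv2.contourArea);return m,cn
def say(t,n,im,mask,seed):
    m,c=blob(mask,seed);print(t,n,"area",m.sum(),"box",cv2.boundingRect(c),"hull",cv2.approxPolyDP(cv2.convexHull(c),2.5,True)[:,0].tolist())
    return c
E
python3 - <<'E'
from h import *
for n,S in(("top",dict(jar=(228,241),carton=(291,239),module=(363,257))),("scene",dict(jar=(261,185),carton=(297,218),module=(330,265)))):
    im=cv2.imread(f"pics/{n}0.png");hsv=cv2.cvtColor(im,cv2.COLOR_BGR2HSV)
    for t,s in S.items():
        print(t,hsv[s[1],s[0]])
        mask=(hsv[:,:,2]<45) if t=="module" else (hsv[:,:,1]<28)&(hsv[:,:,2]>(150 if n=="scene" else 170))
        say(t,n,im,mask,s)
    print("bench",hsv[280,330],hsv[300,230])
    c=im[190:360,175:415] if 0 else (im[130:330,175:425] if n=="top" else im[140:310,190:430])
    cv2.imwrite(f"pics/{n}crop.png",cv2.resize(c,None,fx=3,fy=3,interpolation=2))
E
```

```text
jar [ 17  16 218]
jar top area 673 box (210, 224, 32, 29) hull [[226, 224], [241, 236], [233, 249], [221, 252], [213, 247], [210, 237], [214, 228]]
carton [ 18  20 213]
carton top area 1167 box (267, 225, 48, 32) hull [[271, 225], [313, 231], [311, 255], [267, 250]]
module [110  24  32]
module top area 3130 box (327, 231, 72, 52) hull [[394, 232], [398, 275], [330, 281], [327, 237]]
bench [143  32  32] [ 22  61 197]
jar [ 27  18 140]
jar scene area 304121 box (0, 0, 640, 480) hull [[639, 0], [639, 479], [0, 479], [0, 0]]
carton [ 21  21 157]
carton scene area 1190 box (276, 191, 42, 52) hull [[298, 191], [317, 215], [317, 233], [294, 242], [276, 197]]
module [150   9  29]
module scene area 3949 box (284, 234, 110, 78) hull [[393, 294], [335, 311], [319, 302], [285, 266], [284, 255], [321, 234], [371, 270]]
bench [160  27  28] [ 24  51 145]
```

View pics/topcrop.png

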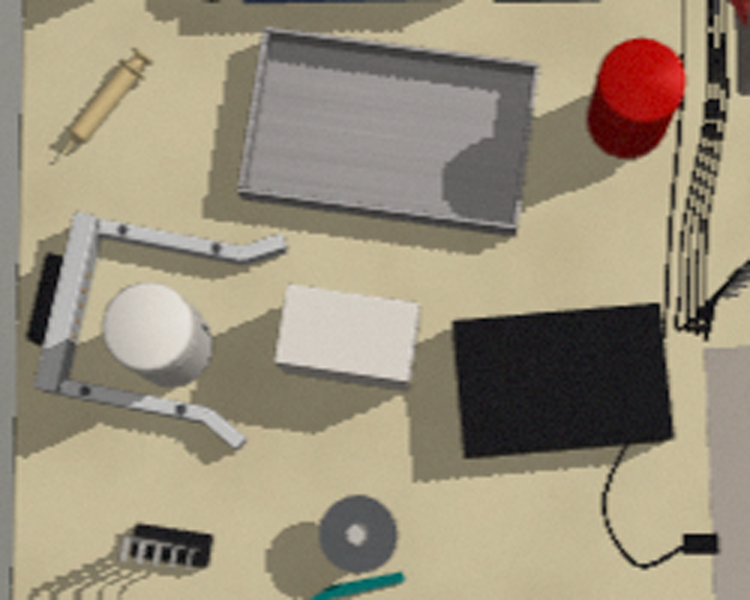

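View pics/scenecrop.png

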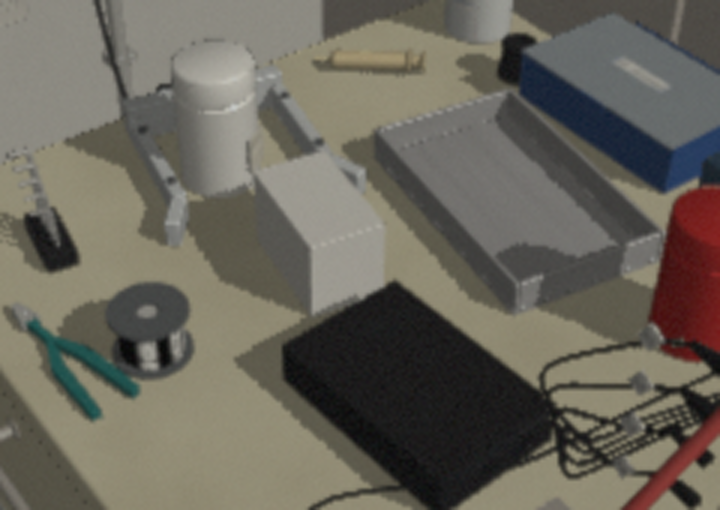

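The crops confirm the choices: the white screw-top jar lid is at top crop (150,327), the carton at (347,330), the module at (563,380), and the bay with its stop on the left. Next I triangulate the corners.

```bash
python3 - <<'E'
from h import *
T=lambda p:(p[0]/3+175-.33,p[1]/3+130-.33)
S=lambda p:(p[0]/3+190-.33,p[1]/3+140-.33)
def do(name,pts):
    A=[]
    for s,t in pts:
        P,e=tri(S(s),T(t));A.append(P);print(name,P,"gap %.4f"%e)
    return np.array(A)
do("jarlid",[((213,58),(150,327))])
for nm,z,pts in(("carton",.068,[((322,152),(288,285)),((382,222),(419,303)),((311,250),(410,381)),((255,178),(276,362))]),
 ("module",.037,[((392,283),(454,322)),((552,408),(659,304)),((283,352),(465,458))]),
 ("tray",.03,[((512,93),(267,28)),((660,237),(538,66)),((520,279),(516,230)),((378,130),(238,190))]),
 ("spool",.04,[((148,312),(357,534))])):
    do(nm,pts)
    P=np.array([plane("top",T(t),z)[:2] for _,t in pts]);print("  top@z",P.tolist(), "c",P.mean(0))
    if len(P)==4:
        e=P[[1,2,3,0]]-P;print("  edges",np.linalg.norm(e,axis=1),np.degrees(np.arctan2(e[:,1],e[:,0])))
P=np.array([plane("top",T(t),.037)[:2] for t in[(454,322),(659,304),(673,438),(465,458)]]);e=P[[1,2,3,0]]-P
print("module",P.mean(0),np.linalg.norm(e,axis=1),np.degrees(np.arctan2(e[:,1],e[:,0])))
print("jar top@.112",plane("top",T((150,327)),.112), "scene",plane("scene",S((213,58)),.112))
for nm,z,pts in(("upper in",.024,[(100,236),(238,262)]),("lower in",.024,[(78,382),(207,407)]),("stop inner",.034,[(97,217),(62,390)]),("stop outer",.034,[(75,213),(37,387)]),("tips",.024,[(287,238),(285,249),(245,437),(237,447)])):
    P=np.array([plane("top",T(t),z)[:2] for t in pts]);d=P[1]-P[0];print(nm,P.tolist(),np.linalg.norm(d),np.degrees(np.arctan2(d[1],d[0])))
E
```

```text
jarlid [0.4646 0.3915 0.1169] gap 0.0017
carton [0.5008 0.2975 0.0684] gap 0.0004
carton [0.4844 0.1999 0.072 ] gap 0.0012
carton [0.427  0.2072 0.0696] gap 0.0001
carton [0.4445 0.3068 0.063 ] gap 0.0016
  top@z [[0.5010552072735521, 0.2974442694632059], [0.4855963518728723, 0.19965739623138953], [0.42714447923655385, 0.2072426468343401], [0.44316675416555396, 0.3066076160810568]] c [0.4642 0.2527]
  edges [0.099  0.0589 0.1006 0.0586] [-98.9834 172.6061  80.8401  -8.9949]
module [0.4747 0.1741 0.0375] gap 0.0015
module [0.4858 0.0173 0.036 ] gap 0.0020
module [0.3729 0.1666 0.0335] gap 0.0027
  top@z [[0.47542112791341695, 0.17368848339829465], [0.486431482509292, 0.01677727869258333], [0.37150691030456384, 0.1673208363440557]] c [0.4445 0.1193]
tray [0.7148 0.3169 0.0273] gap 0.0006
tray [0.6787 0.1044 0.0269] gap 0.0019
tray [0.5477 0.1234 0.0389] gap 0.0046
tray [0.5846 0.3389 0.0298] gap 0.0028
  top@z [[0.7136647882187566, 0.3167769969042775], [0.6784988340981148, 0.10392841015124271], [0.5475699274141859, 0.12434854831863312], [0.5833410705545685, 0.339642738385815]] c [0.630
[... 408 characters left out ...]
[0.5275551084144403, 0.3403830857611763]] 0.1098321333428852 -101.8689840525432
lower in [[0.4361005182556378, 0.46339713201494726], [0.4150100428103345, 0.3641360750274448]] 0.10147692145894625 -101.9955190520994
stop inner [[0.563110494204324, 0.4482926313803356], [0.4290075085043756, 0.4733173891217458]] 0.13641792138006226 169.42969680038195
stop outer [[0.5665940117444418, 0.46537987853925167], [0.43165552324536016, 0.49243553463166756]] 0.1376241410691012 168.66232445989968
tips [[0.5458171243310647, 0.3022572609865811], [0.537139508123325, 0.30384731616373795], [0.39146286661362195, 0.3350047225089502], [0.3839273605731588, 0.34112091321425697]] 0.008822091504582642 169.61651540142705
```

Emit:
send_rows([
  [0,0,0,7.1,1],
  [0,0,0,7.1,1],
  [0,0,0,7.1,1],
  [0,0,0,7.1,1],
  [0,0,0,7.1,1],
  [0,0,0,7.1,1],
  [0,0,0,7.1,1],
  [0,0,0,7.1,1],
], newtons=40)

```text
time: 0.77
eef_pos: [0.1311, 0.534, 0.4041]
eef_rot: [[0.326, -0.945, -0.0], [-0.945, -0.326, -0.001], [0.001, 0.001, -1.0]]
contact_force: [-0.2, -0.7, 0.2]
grip_width: 0.0855
grip_force: 0.0
```

Emit:
send_rows([
  [0,0,0,7.1,1],
  [0,0,0,7.1,1],
  [0,0,0,7.1,1],
  [0,0,0,7.1,1],
  [0,0,0,0,1],
  [0,0,0,0,1],
])

```text
time: 1.27
eef_pos: [0.1311, 0.5341, 0.4043]
eef_rot: [[-0.153, -0.988, -0.0], [-0.988, 0.153, -0.001], [0.001, -0.0, -1.0]]
contact_force: [-0.5, 0.2, -0.2]
grip_width: 0.0854
grip_force: 0.0
```

```bash
cat > go.py <<'E'
import sys
from h import *
# usage: go.py x y z [tool-y angle]: shift in tool cm and turn needed
s=bot.read_state();R=s["eef_rot"];p=s["eef_pos"];a=np.degrees(np.arctan2(R[1,1],R[0,1]))
print("t",s["time"],"p",p,"yang %.2f"%a,"tilt",R[:,2],"F",s["contact_force"],"q",s["qpos"],"w",s["grip_width"],s["grip_force"])
v=list(map(float,sys.argv[1:]))
for i in range(0,len(v),4):
    print("turn %.2f"%((a-v[i+3]+180)%360-180),"shift cm",R.T@(np.array(v[i:i+3])-p)*100)
    b=np.radians(v[i+3]);Q=np.array([[np.sin(b),np.cos(b),0],[-np.cos(b),np.sin(b),0],[0,0,-1]])
    Q[:,0]=np.cross(Q[:,1],Q[:,2]);print(" in target axes",Q.T@(np.array(v[i:i+3])-p)*100); p=np.array(v[i:i+3])
E
python3 go.py .4648 .3918 .33 171 .4648 .3918 .230 171
```

```text
t 1.2667 p [0.1311 0.5341 0.4043] yang 171.22 tilt [-0.0001 -0.0008 -1.    ] F [-0.4837  0.2341 -0.1787] q [  92.51     14.6323    6.1712   -0.0077  -81.5846 -101.2909] w 0.08538153055485877 0.0
turn 0.22 shift cm [  8.9601 -35.1497   7.44  ]
 in target axes [  8.8323 -35.1837   7.4319]
turn 0.22 shift cm [-0.0081  0.0003 10.    ]
 in target axes [ 0.  0. 10.]
```

Emit:
send_rows([
  [0.7,-2,0,0.2,1],
  [0.8,-3,0,0,1],
  [0.8,-3,0.5,0,1],
  [0.8,-3,0.9,0,1],
  [0.8,-3,0.9,0,1],
  [0.8,-3,0.9,0,1],
  [0.8,-3,0.9,0,1],
  [0.8,-3,0.9,0,1],
])

```text
time: 1.93
eef_pos: [0.3494, 0.4344, 0.3542]
eef_rot: [[-0.155, -0.988, -0.0], [-0.988, 0.155, -0.0], [0.0, 0.0, -1.0]]
contact_force: [0.3, 1.5, -0.3]
grip_width: 0.0852
grip_force: 0.0
```

Emit:
send_rows([
  [0.8,-3,0.9,0,1],
  [0.7,-3,0.6,0,1],
  [0.6,-3,0.6,0,1],
  [0.4,-2.2,0.3,0,1],
  [0,-1,0,0,1],
  [0,0,0,0,1],
  [0,0,0,0,1],
])

```text
time: 2.52
eef_pos: [0.4646, 0.3911, 0.3305]
eef_rot: [[-0.159, -0.987, -0.0], [-0.987, 0.159, -0.0], [0.0, 0.0, -1.0]]
contact_force: [-0.5, -0.2, 0.4]
grip_width: 0.0855
grip_force: 0.0
```

```bash
python3 go.py .4648 .3918 .230 171
```

```text
t 2.5167 p [0.4646 0.3911 0.3305] yang 170.87 tilt [-0.0004 -0.0001 -1.    ] F [-0.4844 -0.2248  0.4058] q [ 54.8147  22.8      7.0196  -0.016  -74.2378 -63.9387] w 0.08547431592300886 0.0
turn -0.13 shift cm [-0.0697 -0.0109 10.0474]
 in target axes [-0.0679 -0.0072 10.0474]
```

Emit:
send_rows([
  [0,0,2,0,1],
  [0,0,2.5,0,1],
  [0,0,2.5,0,1],
  [0,0,1.5,0,1],
  [0,0,1.0,0,1],
  [0,0,0.5,0,1],
  [0,0,0,0,0],
  [0,0,0,0,0],
])

```text
time: 3.18
eef_pos: [0.4646, 0.3917, 0.2319]
eef_rot: [[-0.159, -0.987, 0.002], [-0.987, 0.159, 0.001], [-0.001, -0.001, -1.0]]
contact_force: [3.1, -1.3, 5.2]
grip_width: 0.0647
grip_force: 44.3
```

Emit:
send_rows([
  [0,0,0,0,0],
  [0,0,0,0,0],
  [0,0,0,0,0],
  [0,0,0,0,0],
])

```text
time: 3.52
eef_pos: [0.4648, 0.3915, 0.2319]
eef_rot: [[-0.16, -0.987, 0.002], [-0.987, 0.16, 0.002], [-0.002, -0.001, -1.0]]
contact_force: [-0.8, 1.0, 5.4]
grip_width: 0.0642
grip_force: 44.3
```

```bash
python3 go.py .637 .276 .330 171; python3 - <<'E'
from h import *
im=viewer.camera("scene");cv2.imwrite("pics/s2.png",cv2.resize(im[60:300,180:460,::-1],None,fx=2.5,fy=2.5))
E
```

```text
t 3.5167 p [0.4648 0.3915 0.2319] yang 170.81 tilt [ 0.0015  0.0019 -1.    ] F [-0.8352  1.0184  5.436 ] q [ 54.8235  26.8868  -1.7364   0.0111 -61.2368 -64.0152] w 0.06421656023347681 44.25665848182795
turn -0.19 shift cm [  8.629  -18.8503  -9.8014]
 in target axes [  8.711  -18.8101  -9.8062]
```

View pics/s2.png

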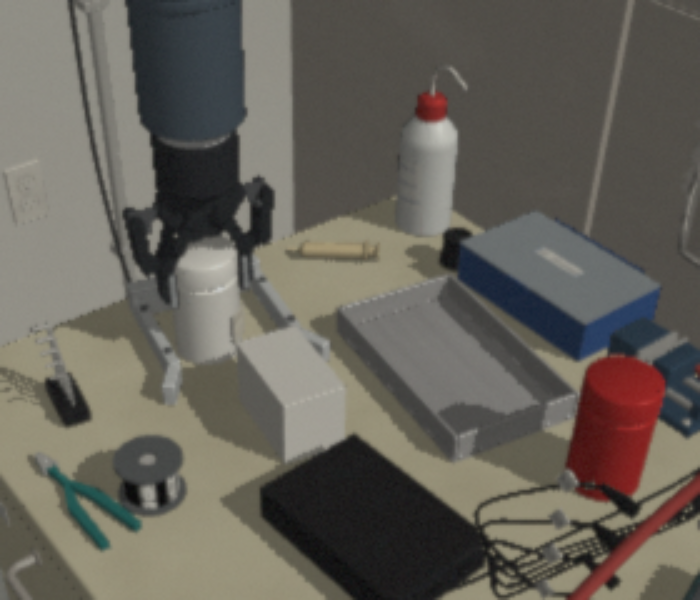

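The picture shows the pads on the white jar at crop (205,300), just below the lid, and the carton untouched. Next I lift it and carry it over.

Emit:
send_rows([
  [0,0,-1,0,0],
  [0,0,-2,0,0],
  [0,0,-3,0,0],
  [0,0,-3,0,0],
  [0.5,-1,0,0,0],
  [0.8,-1.8,0,0,0],
  [0.9,-2,0,0,0],
  [0.9,-2,0,0,0],
], newtons=50)

```text
time: 4.23
eef_pos: [0.5271, 0.349, 0.3207]
eef_rot: [[-0.159, -0.987, -0.001], [-0.987, 0.159, -0.0], [0.0, 0.001, -1.0]]
contact_force: [0.3, 0.3, -2.0]
grip_width: 0.0645
grip_force: 55.5
```

Emit:
send_rows([
  [0.9,-2,0,0,0],
  [0.9,-2,0,0,0],
  [0.9,-2,0,0,0],
  [0.9,-2,0,0,0],
  [0.9,-2,0,0,0],
  [0.6,-1.3,0,0,0],
  [0.4,-0.7,0,0,0],
  [0,0,0,0,0],
])

```text
time: 4.9
eef_pos: [0.6373, 0.2747, 0.3199]
eef_rot: [[-0.162, -0.987, -0.001], [-0.987, 0.162, -0.001], [0.001, 0.001, -1.0]]
contact_force: [-0.1, 0.3, -1.2]
grip_width: 0.0641
grip_force: 55.5
```

```bash
python3 go.py .637 .276 .237 171
```

```text
t 4.9 p [0.6373 0.2747 0.3199] yang 170.69 tilt [-0.0012 -0.0009 -1.    ] F [-0.1384  0.2982 -1.1768] q [ 36.1756  32.983   21.9972   0.0047 -79.0995 -45.4909] w 0.06408107155036337 55.50977859853447
turn -0.31 shift cm [-0.1273  0.0454  8.2913]
 in target axes [-0.1183  0.0529  8.2914]
```

Emit:
send_rows([
  [0,0,1.5,0,0],
  [0,0,2,0,0],
  [0,0,2,0,0],
  [0,0,1.3,0,0],
  [0,0,0.8,0,0],
  [0,0,0.4,0,0],
  [0,0,0.2,0,0],
  [0,0,0,0,0],
])

```text
time: 5.57
eef_pos: [0.6363, 0.2765, 0.2392]
eef_rot: [[-0.159, -0.987, 0.001], [-0.987, 0.159, 0.0], [-0.0, -0.001, -1.0]]
contact_force: [0.9, 0.9, -1.6]
grip_width: 0.0639
grip_force: 55.5
```

Emit:
send_rows([
  [0,0,0.1,0,0],
  [0,0,0,0,0],
])

```text
time: 5.73
eef_pos: [0.6366, 0.2763, 0.2386]
eef_rot: [[-0.16, -0.987, 0.001], [-0.987, 0.16, 0.001], [-0.001, -0.001, -1.0]]
contact_force: [-0.6, 0.1, -1.6]
grip_width: 0.064
grip_force: 55.5
```

```bash
python3 go.py .637 .276 .236 171
```

```text
t 5.7333 p [0.6366 0.2763 0.2386] yang 170.81 tilt [ 0.0014  0.0009 -1.    ] F [-0.5635  0.0787 -1.6359] q [ 36.32    35.5148  14.3487   0.0073 -68.7399 -45.5124] w 0.06399532657710774 55.51185328673
turn -0.19 shift cm [ 0.0232 -0.0458  0.2633]
 in target axes [ 0.0231 -0.046   0.2632]
```

Emit:
send_rows([
  [0,0,0.2,0,0],
  [0,0,0.1,0,0],
  [0,0,0,0,0.8],
  [0,0,0,0,0.9],
  [0,0,0,0,1],
  [0,0,0,0,1],
  [0,0,0,0,1],
])

```text
time: 6.32
eef_pos: [0.6364, 0.2761, 0.2346]
eef_rot: [[-0.16, -0.987, -0.0], [-0.987, 0.16, -0.0], [0.0, 0.0, -1.0]]
contact_force: [0.6, 0.1, 0.4]
grip_width: 0.0856
grip_force: 0.0
```

Emit:
send_rows([
  [0,0,-1,0,1],
  [0,0,-2.5,0,1],
  [0,0,-3,0,1],
  [0,0,-2.5,0,1],
  [0,0,0,0,1],
])

```text
time: 6.73
eef_pos: [0.6375, 0.2762, 0.3328]
eef_rot: [[-0.159, -0.987, 0.011], [-0.987, 0.159, 0.005], [-0.006, -0.01, -1.0]]
contact_force: [0.7, 0.3, 0.8]
grip_width: 0.0854
grip_force: 0.0
```

```bash
python3 go.py .4645 .253 .300 170.9 .4645 .253 .205 170.9; python3 - <<'E'
from h import *
for n in("scene","top"): cv2.imwrite(f"pics/{n}3.png",viewer.camera(n)[:,:,::-1])
a=cv2.imread("pics/scene3.png")[120:300,210:450];b=cv2.imread("pics/top3.png")[120:300,180:420]
cv2.imwrite("pics/c3.png",cv2.resize(np.hstack([a,b]),None,fx=1.66,fy=1.66*1.5))
E
```

```text
t 6.7333 p [0.6375 0.2762 0.3328] yang 170.83 tilt [ 0.0111  0.0045 -0.9999] F [0.6511 0.3078 0.7926] q [ 36.3114  32.4969  22.9652   0.1716 -79.8018 -45.5109] w 0.08536713252169795 0.0
turn -0.07 shift cm [ 5.0682 16.7441  3.0738]
 in target axes [ 5.028  16.7177  3.2769]
turn -0.07 shift cm [0.0592 0.0974 9.4993]
 in target axes [0.  0.  9.5]
```

View pics/c3.png

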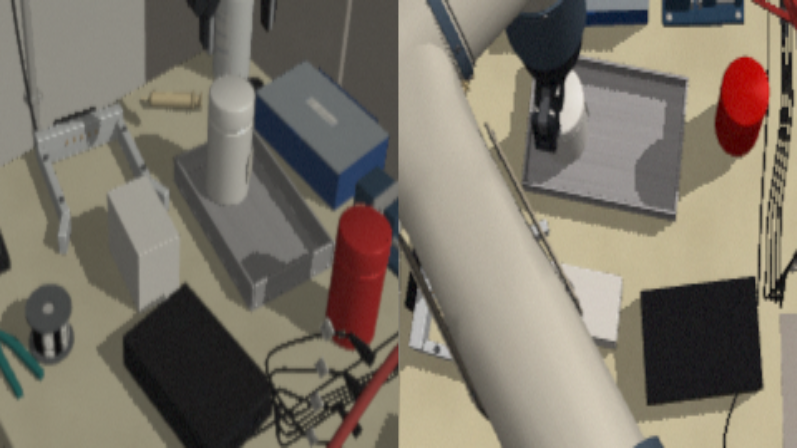

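The jar stands upright in the tray (scene crop (230,150)), and the carton is unmoved at (145,245). Carton next.

Emit:
send_rows([
  [0.5,1.5,0,0,1],
  [0.7,2.4,0,0,1],
  [0.8,2.6,0,0,1],
  [0.8,2.6,0,0,1],
  [0.8,2.6,1,0,1],
  [0.7,2.5,1,0,1],
  [0.5,1.7,1,0,1],
  [0.25,0.8,0.2,0,1],
])

```text
time: 7.5
eef_pos: [0.4608, 0.252, 0.2906]
eef_rot: [[-0.159, -0.987, -0.004], [-0.987, 0.159, -0.002], [0.003, 0.004, -1.0]]
contact_force: [0.8, -1.2, -0.2]
grip_width: 0.0851
grip_force: 0.0
```

Emit:
send_rows([
  [0,0,0,0,1],
  [0,0,1,0,1],
  [0,0,2,0,1],
  [0,0,1.5,0,1],
  [0,0,0,0,1],
])

```text
time: 7.92
eef_pos: [0.4635, 0.2524, 0.2441]
eef_rot: [[-0.161, -0.987, -0.005], [-0.987, 0.161, -0.003], [0.004, 0.004, -1.0]]
contact_force: [-0.2, 0.5, -0.8]
grip_width: 0.0855
grip_force: 0.0
```

```bash
python3 go.py .4645 .253 .205 170.9
```

```text
t 7.9167 p [0.4635 0.2524 0.2441] yang 170.73 tilt [-0.0047 -0.0034 -1.    ] F [-0.1771  0.5074 -0.7736] q [ 45.5662  18.3735 -13.1208  -0.065  -58.8368 -54.8023] w 0.08551133888260964 0.0
turn -0.17 shift cm [-0.0897 -0.1098  3.9119]
 in target axes [-0.0731 -0.0939  3.9127]
```

Emit:
send_rows([
  [0,0,1.5,0,1],
  [0,0,1.5,0,1],
  [0,0,0.8,0,1],
  [0,0,0,0,0],
  [0,0,0,0,0],
  [0,0,0,0,0],
  [0,0,0,0,0],
  [0,0,0,0,0],
])

```text
time: 8.58
eef_pos: [0.4638, 0.2532, 0.2106]
eef_rot: [[-0.16, -0.987, 0.001], [-0.987, 0.16, 0.001], [-0.001, -0.001, -1.0]]
contact_force: [0.4, 0.6, 1.4]
grip_width: 0.0592
grip_force: 56.0
```

Emit:
send_rows([
  [0,0,0,0,0],
  [0,0,0,0,0],
  [0,0,-1,0,0],
  [0,0,-2.5,0,0],
  [0,0,-3,0,0],
  [0,0,-2,0,0],
  [0,0,0,0,0],
])

```text
time: 9.17
eef_pos: [0.4645, 0.2536, 0.3]
eef_rot: [[-0.159, -0.987, 0.007], [-0.987, 0.159, 0.005], [-0.006, -0.006, -1.0]]
contact_force: [1.5, 0.2, -0.1]
grip_width: 0.0591
grip_force: 55.8
```

```bash
python3 go.py .624 .174 .29 170.7
```

```text
t 9.1667 p [0.4645 0.2536 0.3   ] yang 170.85 tilt [ 0.0071  0.0048 -1.    ] F [ 1.4681  0.1649 -0.1085] q [ 45.6273  15.3417  -8.4826   0.1092 -65.6941 -54.8194] w 0.05910783518496949 55.819358825683594
turn 0.15 shift cm [  5.3268 -17.0017   1.0778]
 in target axes [  5.2755 -17.0224   1.0024]
```

Emit:
send_rows([
  [0.4,-1,0,0,0],
  [0.6,-2,0,0,0],
  [0.7,-2.3,0,0,0],
  [0.7,-2.3,0,0,0],
  [0.7,-2.3,0,0,0],
  [0.7,-2.3,0,0,0],
  [0.7,-2.2,0,0,0],
  [0.5,-1.6,0,0,0],
])

```text
time: 9.83
eef_pos: [0.6149, 0.1763, 0.2929]
eef_rot: [[-0.161, -0.987, -0.003], [-0.987, 0.161, -0.002], [0.002, 0.003, -1.0]]
contact_force: [0.1, 0.2, -1.3]
grip_width: 0.0596
grip_force: 55.8
```

Emit:
send_rows([
  [0.3,-1,0,0,0],
  [0,0,0,0,0],
  [0,0,1.5,0,0],
  [0,0,2,0,0],
  [0,0,2,0,0],
  [0,0,1.3,0,0],
  [0,0,0.5,0,0],
  [0,0,0,0,0],
])

```text
time: 10.5
eef_pos: [0.6219, 0.1735, 0.22]
eef_rot: [[-0.159, -0.987, -0.004], [-0.987, 0.159, -0.001], [0.002, 0.003, -1.0]]
contact_force: [-0.2, 0.0, -1.3]
grip_width: 0.059
grip_force: 55.8
```

Emit:
send_rows([
  [0,0,0,0,0],
  [0,0,0,0,0],
])

```text
time: 10.67
eef_pos: [0.6231, 0.1738, 0.2231]
eef_rot: [[-0.159, -0.987, 0.002], [-0.987, 0.159, 0.001], [-0.001, -0.002, -1.0]]
contact_force: [0.3, 0.4, -0.9]
grip_width: 0.0592
grip_force: 55.8
```

```bash
python3 go.py .624 .174 .213 170.7
```

```text
t 10.6667 p [0.6231 0.1738 0.2231] yang 170.83 tilt [ 0.002   0.0007 -1.    ] F [ 0.3218  0.3916 -0.8719] q [ 29.3995  31.2861   4.3613   0.0246 -62.9541 -38.579 ] w 0.05924998042709673 55.78430235385895
turn 0.13 shift cm [-0.0331 -0.0818  1.0053]
 in target axes [-0.0343 -0.0836  1.0051]
```

Emit:
send_rows([
  [0,0,0.5,0,0],
  [0,0,0.3,0,0],
  [0,0,0.1,0,0],
  [0,0,0.1,0,0],
  [0,0,0.1,0,0],
  [0,0,0,0,0],
  [0,0,0,0,0],
])

```text
time: 11.25
eef_pos: [0.6229, 0.1737, 0.2145]
eef_rot: [[-0.159, -0.987, 0.003], [-0.987, 0.159, 0.001], [-0.001, -0.003, -1.0]]
contact_force: [-6.3, 1.0, 18.0]
grip_width: 0.0592
grip_force: 58.0
```

```bash
python3 go.py .624 .174 .213 170.7
```

```text
t 11.25 p [0.6229 0.1737 0.2145] yang 170.84 tilt [ 0.0031  0.0009 -1.    ] F [-6.2665  1.0336 18.042 ] q [ 29.4065  31.6786   3.6729   0.0494 -61.812  -38.5872] w 0.05917624077009543 57.958173751831055
turn 0.14 shift cm [-0.0454 -0.0987  0.1542]
 in target axes [-0.0459 -0.099   0.1538]
```

Emit:
send_rows([
  [0,0,-0.1,0,0],
  [0,0,0,0,0.85],
  [0,0,0,0,0.85],
  [0,0,0,0,0.85],
  [0,0,0,0,0.85],
])

```text
time: 11.67
eef_pos: [0.6228, 0.1734, 0.2113]
eef_rot: [[-0.16, -0.987, -0.0], [-0.987, 0.16, -0.0], [0.0, 0.0, -1.0]]
contact_force: [0.1, -0.6, -0.3]
grip_width: 0.0727
grip_force: 0.0
```

Emit:
send_rows([
  [0,0,-1,0,0.85],
  [0,0,-2.5,0,0.85],
  [0,0,-3,0,0.85],
  [0,0,-2.5,0,0.85],
  [0,0,0,0,0.85],
])

```text
time: 12.08
eef_pos: [0.6243, 0.1737, 0.3091]
eef_rot: [[-0.159, -0.987, 0.011], [-0.987, 0.159, 0.003], [-0.005, -0.01, -1.0]]
contact_force: [0.6, 0.7, 1.6]
grip_width: 0.0722
grip_force: 0.0
```

```bash
python3 - <<'E'
from h import *
for n in("scene","top"): cv2.imwrite(f"pics/{n}4.png",viewer.camera(n)[:,:,::-1])
a=cv2.imread("pics/scene4.png")[120:320,210:450];b=cv2.imread("pics/top4.png")[120:320,180:420]
cv2.imwrite("pics/c4.png",cv2.resize(np.hstack([a,b]),None,fx=1.66,fy=1.66*1.5))
E
python3 go.py .44 -.055 .30 174.3  .44 -.055 .188 174.3
```

```text
t 12.1833 p [0.6231 0.1736 0.3037] yang 170.80 tilt [ 0.0031  0.0017 -1.    ] F [-0.9066  0.4178 -0.2392] q [ 29.3782  27.9167  11.105    0.004  -72.9836 -38.576 ] w 0.07236371888687149 0.0
turn -3.50 shift cm [25.4922 14.4227  0.2731]
 in target axes [24.5645 15.9497  0.3694]
turn -3.50 shift cm [ 0.0244  0.0317 11.1999]
 in target axes [ 0.   0.  11.2]
```

View pics/c4.png

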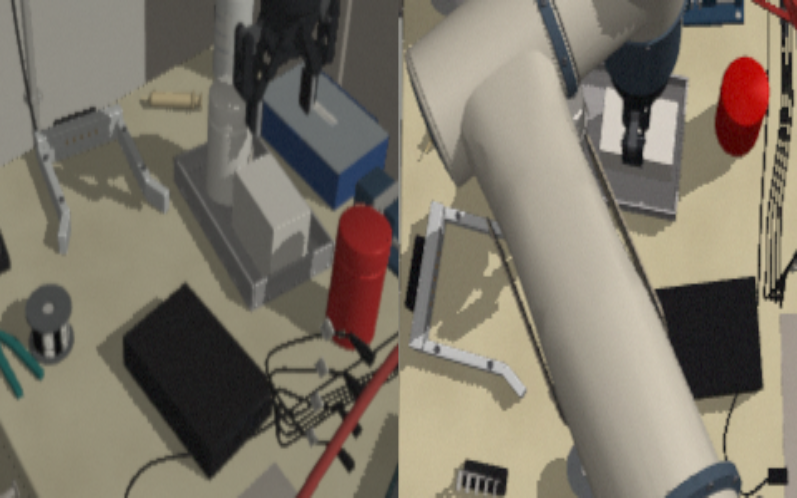

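The carton and the jar both stand upright in the tray (scene crop (270,215) and (228,150)), and the lane and bay are clear. I'll move behind the module and push it with both fingertips along its rear face.

Emit:
send_rows([
  [0,0,0,-6.6,0.7],
  [0,0,0,-6.6,0.6],
  [0,0,0,0,0.6],
])

```text
time: 12.43
eef_pos: [0.6226, 0.1734, 0.3006]
eef_rot: [[0.074, -0.997, -0.002], [-0.997, -0.074, -0.001], [0.001, 0.002, -1.0]]
contact_force: [-0.5, 0.1, 0.4]
grip_width: 0.0509
grip_force: 0.0
```

```bash
python3 go.py .4384 -.0388 .28 184  .4384 -.0388 .183 184
```

```text
t 12.4333 p [0.6226 0.1734 0.3006] yang -175.77 tilt [-0.0021 -0.0008 -1.    ] F [-0.5095  0.1019  0.4248] q [ 29.379   28.0725  10.9055  -0.0173 -72.9591 -25.144 ] w 0.05092173880241695 0.0
turn 0.23 shift cm [19.7995 19.9267  2.1153]
 in target axes [19.8808 19.8514  2.0598]
turn 0.23 shift cm [-0.0065 -0.0205  9.7   ]
 in target axes [0.  0.  9.7]
```

Emit:
send_rows([
  [1.2,1.2,0,0.2,0.6],
  [2.3,2.3,0,0,0.6],
  [2.6,2.6,0,0,0.6],
  [2.6,2.6,0,0,0.6],
  [2.6,2.6,0,0,0.6],
  [2.6,2.6,0.5,0,0.6],
  [2.4,2.4,0.8,0,0.6],
  [1.8,1.8,0.8,0,0.6],
])

```text
time: 13.1
eef_pos: [0.452, -0.0208, 0.2802]
eef_rot: [[0.062, -0.998, -0.001], [-0.998, -0.062, -0.0], [0.0, 0.001, -1.0]]
contact_force: [0.2, -1.2, 0.2]
grip_width: 0.0513
grip_force: 0.0
```

Emit:
send_rows([
  [1.2,1.2,0,0,0.6],
  [0.5,0.5,0,0,0.6],
  [0,0,1.5,0,0.6],
  [0,0,2,0,0.6],
  [0,0,2,0,0.6],
  [0,0,1,0,0.6],
  [0,0,0,0,0.6],
  [0,0,0,0,0.6],
])

```text
time: 13.77
eef_pos: [0.4392, -0.0369, 0.2158]
eef_rot: [[0.066, -0.998, -0.0], [-0.998, -0.066, -0.001], [0.001, 0.0, -1.0]]
contact_force: [1.0, 0.5, 1.1]
grip_width: 0.0511
grip_force: 0.0
```

```bash
python3 go.py .4384 -.0388 .183 184; python3 - <<'E'
from h import *
for n in("scene","top"): cv2.imwrite(f"pics/{n}5.png",viewer.camera(n)[:,:,::-1])
a=cv2.imread("pics/scene5.png")[140:340,200:440];b=cv2.imread("pics/top5.png")[160:360,170:410]
cv2.imwrite("pics/c5.png",cv2.resize(np.hstack([a,b]),None,fx=1.66,fy=1.66*1.5))
E
```

```text
t 13.7667 p [ 0.4392 -0.0369  0.2158] yang -176.22 tilt [-0.0004 -0.0005 -1.    ] F [0.9984 0.5299 1.1009] q [ 15.7146  11.4011 -27.9546   0.0314 -50.6742 -11.955 ] w 0.051125594274846156 0.0
turn -0.22 shift cm [0.1823 0.0914 3.2832]
 in target axes [0.1837 0.0935 3.283 ]
```

View pics/c5.png

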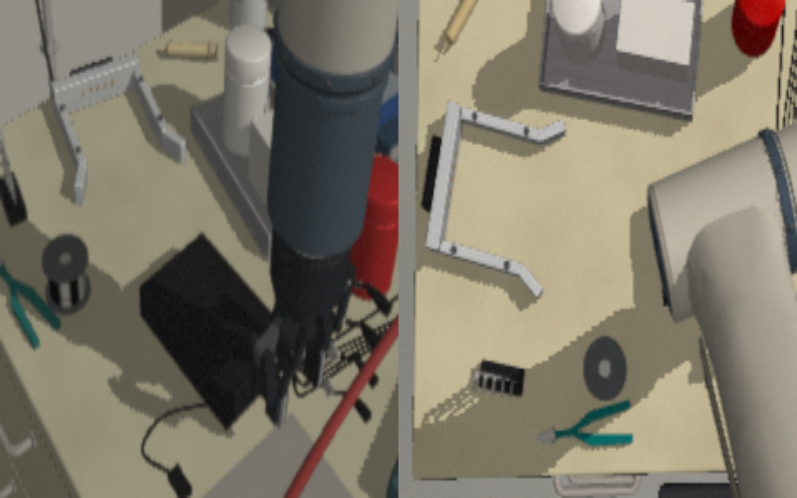

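The fingertips are just behind the module's rear end (scene crop (275,400)). The empty dock is fully visible from above, so I refine its axis before pushing.

Emit:
send_rows([
  [0,0,1.5,0,0.6],
  [0,0,1.3,0,0.6],
  [0,0,0.5,0,0.6],
  [0,0,0,0,0.6],
])

```text
time: 14.2
eef_pos: [0.4384, -0.0372, 0.1825]
eef_rot: [[0.066, -0.998, -0.001], [-0.998, -0.066, -0.0], [0.0, 0.001, -1.0]]
contact_force: [-0.4, -0.5, -0.1]
grip_width: 0.0511
grip_force: 0.0
```

```bash
python3 - <<'E'
from h import *
im=cv2.imread("pics/top5.png");hsv=cv2.cvtColor(im,cv2.COLOR_BGR2HSV)
S=hsv[:,:,1].astype(int);V=hsv[:,:,2]
m=(S<35)&(V>100)
# rail tops: per-column centre of grey run
def run(rows,x):
    r=[y for y in rows if m[y,x]];return (r[0],r[-1]) if r else None
out={}
for nm,(y0,y1) in dict(up=(200,220),lo=(256,275)).items():
    P=[];w=[]
    for x in range(206,244):
        r=run(range(y0,y1),x)
        if r: P.append(plane("top",(x,(r[0]+r[1])/2),.024)[:2]);w.append(r[1]-r[0]+1)
    P=np.array(P);print(nm,w)
    L=cv2.fitLine(P.astype(np.float32),cv2.DIST_HUBER,0,.001,.001).ravel();print(np.degrees(np.arctan2(L[1],L[0])),L[2:]);out[nm]=L
# stop top
P=[];w=[]
for y in range(206,256):
    xs=[x for x in range(183,206) if m[y,x]]
    if xs:P.append([*plane("top",(xs[-1],y),.034)[:2]]);w.append((xs[0],xs[-1]))
print(w)
L=cv2.fitLine(np.array(P,np.float32),cv2.DIST_HUBER,0,.001,.001).ravel();print("stop inner",np.degrees(np.arctan2(L[1],L[0])),L[2:])
E
python3 go.py .4384 -.0388 .183 184
```

```text
up [17, 13, 5, 5, 5, 4, 5, 5, 5, 5, 4, 5, 5, 7, 5, 5, 6, 5, 5, 5, 5, 6, 5, 5, 5, 5, 6, 5, 5, 5, 5, 5, 5, 5, 5, 5, 4, 5]
77.85955 [0.5501 0.4105]
lo [6, 6, 5, 5, 5, 5, 6, 5, 5, 5, 5, 6, 5, 5, 5, 5, 6, 5, 5, 5, 5, 6, 5, 5, 5, 5, 6, 5, 5, 1, 5, 6, 5, 5, 5, 5, 6, 5]
77.65374 [0.4207 0.4164]
[(198, 205), (198, 205), (198, 205), (198, 205), (197, 205), (197, 205), (197, 205), (197, 205), (196, 205), (196, 205), (196, 205), (196, 205), (196, 205), (195, 205), (195, 205), (195, 203), (195, 205), (195, 204), (194, 204), (194, 204), (194, 204), (194, 201), (193, 203), (193, 203), (193, 203), (193, 200), (192, 200), (192, 202), (192, 202), (192, 202), (191, 199), (191, 199), (191, 201), (191, 201), (191, 200), (190, 198), (190, 198), (190, 200), (190, 199), (189, 199), (189, 199), (189, 199), (188, 199), (188, 198), (188, 198), (188, 198), (187, 198), (187, 197), (187, 197), (187, 197)]
stop inner -9.917618 [0.502  0.4584]
t 14.2 p [ 0.4384 -0.0372  0.1825] yang -176.21 tilt [-0.001  -0.0002 -1.    ] F [-0.37   -0.5288 -0.0896] q [ 15.6907  14.1568 -30.5456  -0.0017 -45.3539 -11.9002] w 0.05113413516646773 0.0
turn -0.21 shift cm [ 0.1585  0.0145 -0.0549]
 in target axes [ 0.1584  0.0151 -0.0549]
```

Emit:
send_rows([
  [-0.6,0,0,-0.2,0.6],
  [-1,0,0,0,0.6],
  [-1,0,0,0,0.6],
  [-0.5,0,0,0,0.6],
  [-0.3,0,0,0,0.6],
  [-0.3,0,0,0,0.6],
  [-0.2,0,0,0,0.6],
  [0,0,0,0,0.6],
])

```text
time: 14.87
eef_pos: [0.4358, 0.002, 0.1827]
eef_rot: [[0.07, -0.998, 0.0], [-0.998, -0.07, -0.0], [0.0, -0.0, -1.0]]
contact_force: [0.1, -0.6, 0.8]
grip_width: 0.0516
grip_force: 0.0
```

```bash
cat > mod.py <<'E'
# module pose from the scene view: top-face line at left/front corners (z=.037), dock frame report
from h import *
import sys
im=viewer.camera("scene")[:,:,::-1].copy();cv2.imwrite(sys.argv[1],im)
F=np.array([.2121,.9773]);X=np.array([.9773,-.2121])
old=cv2.cvtColor(cv2.imread("pics/scene0.png"),cv2.COLOR_BGR2HSV)[:,:,2]
V=cv2.cvtColor(im,cv2.COLOR_BGR2HSV)[:,:,2];sd=tuple(map(int,sys.argv[2:4])) if len(sys.argv)>3 else (320,262)
m,c=blob(V<45,sd);h=cv2.approxPolyDP(cv2.convexHull(c),2.0,True)[:,0]
for p in h:
    a=plane("scene",p,.037)[:2];b=plane("scene",p,0)[:2];print(p,"z37 f%.4f l%.4f"%(a@F-.555,a@X-.3867)," z0 f%.4f l%.4f"%(b@F-.555,b@X-.3867))
cv2.imwrite(sys.argv[1].replace(".png","c.png"),cv2.resize(im[150:320,220:420],None,fx=4,fy=3.5,interpolation=2))
s=bot.read_state();p=s["eef_pos"];R=s["eef_rot"];a=np.degrees(np.arctan2(R[1,1],R[0,1]))%360
print("t %.2f tool f%.4f l%.4f z%.4f"%(s["time"],p[:2]@F-.555,p[:2]@X-.3867,p[2]),"heading err %.2f"%(a-90-77.76),"F",s["contact_force"])
E
python3 mod.py pics/m1.png; python3 - <<'E'
from h import *
F=np.array([.2121,.9773]);X=np.array([.9773,-.2121])
V=cv2.cvtColor(cv2.imread("pics/scene0.png"),cv2.COLOR_BGR2HSV)[:,:,2]
m,c=blob(V<45,(320,262))
for p in cv2.approxPolyDP(cv2.convexHull(c),2.0,True)[:,0]:
    a=plane("scene",p,.037)[:2];print("old",p,"z37 f%.4f l%.4f"%(a@F-.555,a@X-.3867))
E
```

```text
[388 243] z37 f-0.3670 l0.1580  z0 f-0.3350 l0.1833
[393 250] z37 f-0.3895 l0.1562  z0 f-0.3587 l0.1814
[392 294] z37 f-0.4901 l0.0905  z0 f-0.4652 l0.1119
[336 311] z37 f-0.4827 l-0.0234  z0 f-0.4574 l-0.0086
[320 302] z37 f-0.4521 l-0.0408  z0 f-0.4250 l-0.0271
[285 266] z37 f-0.3409 l-0.0651  z0 f-0.3074 l-0.0528
[284 255] z37 f-0.3113 l-0.0553  z0 f-0.2760 l-0.0424
[320 235] z37 f-0.2861 l0.0378  z0 f-0.2493 l0.0561
[349 235] z37 f-0.3114 l0.0947  z0 f-0.2761 l0.1163
t 14.92 tool f-0.4609 l0.0388 z0.1827 heading err 16.26 F [-0.3368  0.8219  0.38  ]
old [393 294] z37 f-0.4909 l0.0922
old [335 311] z37 f-0.4820 l-0.0250
old [319 302] z37 f-0.4514 l-0.0425
old [285 266] z37 f-0.3409 l-0.0651
old [284 255] z37 f-0.3113 l-0.0553
old [321 234] z37 f-0.2841 l0.0411
old [371 270] z37 f-0.4203 l0.0857
```

Emit:
send_rows([
  [-0.2,0,0,0,0.6],
  [-0.6,0.16,0,1,0.6],
  [-0.6,0.16,0,1,0.6],
  [-0.6,0.16,0,1,0.6],
  [-0.6,0.16,0,1,0.6],
  [-0.6,0.16,0,1,0.6],
  [-0.4,0.1,0,0.7,0.6],
  [0,0,0,0,0.6],
])

```text
time: 15.58
eef_pos: [0.4256, 0.0377, 0.1827]
eef_rot: [[-0.03, -1.0, 0.0], [-1.0, 0.03, 0.0], [-0.0, -0.0, -1.0]]
contact_force: [-0.3, 0.4, 0.4]
grip_width: 0.0513
grip_force: 0.0
```

```bash
python3 mod.py pics/m2.png
```

```text
[326 168] z37 f-0.0599 l0.1620  z0 f-0.0100 l0.1875
[378 244] z37 f-0.3611 l0.1371  z0 f-0.3287 l0.1612
[373 261] z37 f-0.4003 l0.1020  z0 f-0.3702 l0.1241
[357 285] z37 f-0.4435 l0.0414  z0 f-0.4159 l0.0599
[319 300] z37 f-0.4471 l-0.0405  z0 f-0.4197 l-0.0267
[277 254] z37 f-0.3028 l-0.0672  z0 f-0.2670 l-0.0551
[276 243] z37 f-0.2713 l-0.0572  z0 f-0.2337 l-0.0445
t 15.63 tool f-0.4281 l0.0213 z0.1827 heading err 10.57 F [0.0994 0.0694 0.5103]
```

Emit:
send_rows([
  [-0.6,0.16,0,1,0.6],
  [-0.6,0.16,0,1,0.6],
  [-0.6,0.16,0,1,0.6],
  [-0.6,0.16,0,1,0.6],
  [-0.6,0.16,0,1,0.6],
  [-0.6,0.16,0,1,0.6],
  [-0.6,0.16,0,1,0.6],
  [0,0,0,0,0.6],
])

```text
time: 16.3
eef_pos: [0.418, 0.0805, 0.1827]
eef_rot: [[-0.151, -0.989, 0.0], [-0.989, 0.151, 0.0], [-0.0, -0.0, -1.0]]
contact_force: [0.2, 0.5, 0.2]
grip_width: 0.051
grip_force: 0.0
```

```bash
python3 mod.py pics/m3.png 305 250; python3 - <<'E'
from h import *
cv2.imwrite("pics/t3.png",viewer.camera("top")[:,:,::-1])
a=cv2.imread("pics/m3.png")[130:330,210:410];b=cv2.imread("pics/t3.png")[160:360,180:380]
cv2.imwrite("pics/c6.png",cv2.resize(np.hstack([a,b]),None,fx=2,fy=3,interpolation=2))
E
```

```text
[639   0] z37 f0.7186 l2.4045  z0 f0.8137 l2.5603
[639 479] z37 f-0.9040 l0.2206  z0 f-0.9032 l0.2495
[  0 479] z37 f-0.5492 l-0.5543  z0 f-0.5277 l-0.5704
[0 0] z37 f1.9310 l-0.6684  z0 f2.0965 l-0.6912
t 16.35 tool f-0.3879 l0.0048 z0.1827 heading err 3.60 F [ 0.884  -1.4303  1.1271]
```

View pics/c6.png

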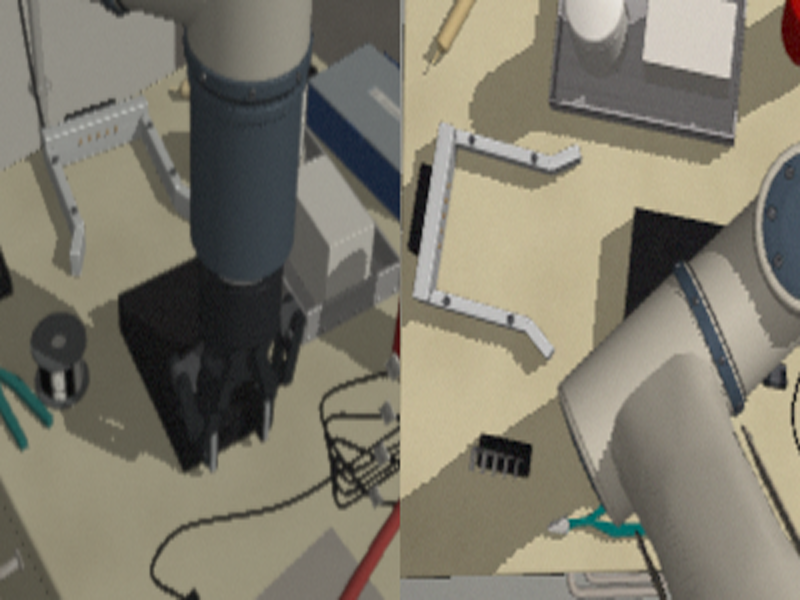

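Scene crop: both fingertips touch the rear face at (212,455) and (268,425), and the module is well aligned. Top crop: the module's far front corner is at (635,210), in front of the open mouth. I'll measure that edge from the top view.

```bash
cat > tm.py <<'E'
# module front edge + right (far) edge from top view, dock frame
from h import *
import sys
F=np.array([.2121,.9773]);X=np.array([.9773,-.2121])
im=viewer.camera("top")[:,:,::-1].copy() if len(sys.argv)<2 else cv2.imread(sys.argv[1])
V=im.max(2);m,c=blob((V<60)&(np.arange(640)[None]>200+0*V),(int(sys.argv[2]),int(sys.argv[3])) if len(sys.argv)>3 else (302,238))
ys,xs=np.nonzero(m);y0=ys.min();print("bbox",xs.min(),xs.max(),y0,ys.max())
D=lambda p:np.array([plane("top",p,.037)[:2]@F-.555,plane("top",p,.037)[:2]@X-.3867])
fr=np.array([D((xs[ys==y].min()-.5,y)) for y in range(y0+4,y0+22)])
x0=xs.min();up=np.array([D((x,ys[xs==x].min()-.5)) for x in range(x0+6,x0+24) if (xs==x).any()])
k=np.polyfit(fr[:,1],fr[:,0],1);j=np.polyfit(up[:,0],up[:,1],1)
print("front: slope deg %.2f"%np.degrees(np.arctan(k[0])),"f@l.03 %.4f"%np.polyval(k,.03),"| far side: deg %.2f"%np.degrees(np.arctan(j[0])),"l at front %.4f"%np.polyval(j,fr[:,0].mean()))
E
python3 tm.py pics/t3.png
```

```text
bbox 292 341 230 265
front: slope deg 3.33 f@l.03 -0.2168 | far side: deg -3.24 l at front 0.0465
```

Emit:
send_rows([
  [-0.6,0.18,0,1.2,0.6],
  [-0.6,0.18,0,1.2,0.6],
  [-0.6,0.18,0,1.2,0.6],
  [-0.6,0,0,0.2,0.6],
  [-0.6,0,0,0,0.6],
  [-0.6,0,0,0,0.6],
  [-0.6,0,0,0,0.6],
  [0,0,0,0,0.6],
])

```text
time: 17.07
eef_pos: [0.4215, 0.1233, 0.1828]
eef_rot: [[-0.215, -0.977, 0.001], [-0.977, 0.215, 0.001], [-0.001, -0.001, -1.0]]
contact_force: [0.5, 0.4, -0.1]
grip_width: 0.0509
grip_force: 0.0
```

```bash
python3 tm.py; python3 mod.py pics/m4.png 300 235|tail -1
```

```text
bbox 272 322 224 268
front: slope deg 0.19 f@l.03 -0.1761 | far side: deg -19.77 l at front 0.0433
t 17.17 tool f-0.3458 l-0.0011 z0.1827 heading err -0.21 F [0.3256 0.6152 0.5529]
```

Emit:
send_rows([
  [-0.6,0,0,-0.1,0.6],
  [-0.6,0,0,-0.1,0.6],
  [-0.6,0,0,0,0.6],
  [-0.6,0,0,0,0.6],
  [-0.6,0,0,0,0.6],
  [-0.6,0,0,0,0.6],
  [-0.6,0,0,0,0.6],
  [0,0,0,0,0.6],
])

```text
time: 17.83
eef_pos: [0.4304, 0.1645, 0.1828]
eef_rot: [[-0.212, -0.977, 0.001], [-0.977, 0.212, 0.001], [-0.001, -0.001, -1.0]]
contact_force: [0.3, -0.2, -0.4]
grip_width: 0.0511
grip_force: 0.0
```

```bash
python3 tm.py x 2>/dev/null || python3 - <<'E'
from h import *
cv2.imwrite("pics/t5.png",viewer.camera("top")[:,:,::-1])
E
python3 mod.py pics/m5.png 300 235|tail -1
python3 - <<'E'
from h import *
F=np.array([.2121,.9773]);X=np.array([.9773,-.2121])
im=cv2.imread("pics/t5.png");V=im.max(2)
# expected: module front corners & rows profile along the front part
for f in(-.135,-.145,-.155,-.165,-.18):
    L=np.arange(-.09,.09,.001);v=[]
    for l in L:
        P=np.r_[F*(f+.555)+X*(l+.3867),.037];u=proj("top",P).round().astype(int);v.append(V[u[1],u[0]])
    d=L[np.array(v)<60];print(f,"dark l %.3f..%.3f"%(d.min(),d.max()) if len(d) else None)
E
```

```text
t 17.93 tool f-0.3038 l-0.0011 z0.1828 heading err -0.03 F [0.6827 0.65   0.6613]
-0.135 dark l -0.053..0.050
-0.145 dark l -0.044..0.050
-0.155 dark l -0.030..0.052
-0.165 dark l -0.023..0.051
-0.18 dark l -0.004..0.052
```

Emit:
send_rows([
  [-0.6,0,0,0,0.6],
  [-0.6,0,0,0,0.6],
  [-0.6,0,0,0,0.6],
  [-0.6,0,0,0,0.6],
  [-0.6,0,0,0,0.6],
  [-0.6,0,0,0,0.6],
  [-0.6,0,0,0,0.6],
  [-0.6,0,0,0,0.6],
])

```text
time: 18.6
eef_pos: [0.4402, 0.2108, 0.1827]
eef_rot: [[-0.213, -0.977, -0.0], [-0.977, 0.213, -0.0], [0.0, 0.0, -1.0]]
contact_force: [-0.5, -1.9, 0.6]
grip_width: 0.0513
grip_force: 0.8
```

Emit:
send_rows([
  [-0.6,0,0,0,0.6],
  [-0.6,0,0,0,0.6],
  [-0.6,0,0,0,0.6],
  [-0.6,0,0,0,0.6],
  [-0.6,0,0,0,0.6],
  [-0.6,0,0,0,0.6],
  [-0.6,0,0,0,0.6],
  [0,0,0,0,0.6],
])

```text
time: 19.27
eef_pos: [0.4495, 0.2524, 0.1828]
eef_rot: [[-0.212, -0.977, 0.001], [-0.977, 0.212, 0.001], [-0.001, -0.001, -1.0]]
contact_force: [0.3, -0.1, 0.7]
grip_width: 0.051
grip_force: 0.0
```

```bash
python3 mod.py pics/m6.png 300 235|tail -1
cat > prof.py <<'E'
import sys
from h import *
F=np.array([.2121,.9773]);X=np.array([.9773,-.2121])
im=viewer.camera("top")[:,:,::-1].copy();cv2.imwrite(sys.argv[1],im);V=im.max(2)
g=lambda f,l:V[tuple(proj("top",np.r_[F*(f+.555)+X*(l+.3867),.037]).round().astype(int)[::-1])]
for l in(-.045,-.03,-.01,.01,.03,.045):
    f=np.arange(-.2,.02,.001);d=f[np.array([g(a,l) for a in f])<55];print("l",l,"front",d.max() if len(d) else None)
for f in(-.02,-.03,-.05,-.07,-.09):
    L=np.arange(-.065,.065,.001);d=L[np.array([g(f,l) for l in L])<55];print("f",f,(d.min(),d.max()) if len(d) else None)
E
python3 prof.py pics/t6.png
```

```text
t 19.32 tool f-0.2134 l-0.0011 z0.1828 heading err -0.02 F [-0.5275 -0.0676  0.5103]
l -0.045 front -0.192
l -0.03 front -0.04399999999999987
l -0.01 front -0.04399999999999987
l 0.01 front -0.04399999999999987
l 0.03 front -0.04399999999999987
l 0.045 front -0.045999999999999874
f -0.02 None
f -0.03 None
f -0.05 (np.float64(-0.03899999999999998), np.float64(0.0500000000000001))
f -0.07 (np.float64(-0.006999999999999951), np.float64(0.0520000000000001))
f -0.09 (np.float64(0.02800000000000008), np.float64(0.0510000000000001))
```

Emit:
send_rows([
  [-0.6,0,0,0,0.6],
  [-0.6,0,0,0,0.6],
  [-0.6,0,0,0,0.6],
  [-0.6,0,0,0,0.6],
  [-0.6,0,0,0,0.6],
  [-0.4,0,0,0,0.6],
  [-0.3,0,0,0,0.6],
  [-0.2,0,0,0,0.6],
])

```text
time: 20.03
eef_pos: [0.4574, 0.2897, 0.1827]
eef_rot: [[-0.213, -0.977, 0.0], [-0.977, 0.213, -0.0], [0.0, -0.0, -1.0]]
contact_force: [-0.4, -1.6, 0.7]
grip_width: 0.0511
grip_force: 0.9
```

Emit:
send_rows([
  [-0.1,0,0,0,0.6],
  [-0.1,0,0,0,0.6],
  [-0.1,0,0,0,0.6],
  [-0.1,0,0,0,0.6],
  [0,0,0,0,0.6],
])

```text
time: 20.45
eef_pos: [0.4582, 0.2933, 0.1827]
eef_rot: [[-0.213, -0.977, 0.0], [-0.977, 0.213, 0.0], [-0.0, 0.0, -1.0]]
contact_force: [0.3, -0.2, 0.4]
grip_width: 0.0513
grip_force: 0.4
```

```bash
python3 mod.py pics/m7.png 300 235|tail -1;python3 prof.py pics/t7.png|head -6
```

```text
t 20.50 tool f-0.1712 l-0.0011 z0.1827 heading err -0.06 F [ 0.2148 -0.7039 -1.1152]
l -0.045 front -0.13799999999999996
l -0.03 front -0.005999999999999839
l -0.01 front -0.0009999999999998344
l 0.01 front -0.0009999999999998344
l 0.03 front -0.0019999999999998352
l 0.045 front -0.002999999999999836
```

Only about 2 mm is left. I'll creep in until the force rises against the stop.

Emit:
send_rows([
  [-0.1,0,0,0,0.6],
  [-0.1,0,0,0,0.6],
  [0,0,0,0,0.6],
])

```text
time: 20.8
eef_pos: [0.4586, 0.2953, 0.1827]
eef_rot: [[-0.213, -0.977, 0.0], [-0.977, 0.213, 0.0], [-0.0, -0.0, -1.0]]
contact_force: [-0.3, -1.3, -0.1]
grip_width: 0.0512
grip_force: 0.5
```

Emit:
send_rows([
  [-0.1,0,0,0,0.6],
  [-0.05,0,0,0,0.6],
  [0,0,0,0,0.6],
])

```text
time: 21.05
eef_pos: [0.4589, 0.2967, 0.1827]
eef_rot: [[-0.213, -0.977, 0.0], [-0.977, 0.213, 0.0], [-0.0, -0.0, -1.0]]
contact_force: [0.3, -1.1, 0.5]
grip_width: 0.0509
grip_force: 0.5
```

Emit:
send_rows([
  [-0.1,0,0,0,0.6],
  [-0.05,0,0,0,0.6],
  [0,0,0,0,0.6],
])

```text
time: 21.3
eef_pos: [0.4592, 0.2978, 0.1827]
eef_rot: [[-0.213, -0.977, -0.0], [-0.977, 0.213, -0.001], [0.001, 0.0, -1.0]]
contact_force: [-0.9, -3.9, 1.1]
grip_width: 0.0513
grip_force: 1.8
```

Emit:
send_rows([
  [-0.1,0,0,0,0.6],
  [-0.05,0,0,0,0.6],
  [0,0,0,0,0.6],
])

```text
time: 21.55
eef_pos: [0.4593, 0.2982, 0.1827]
eef_rot: [[-0.213, -0.977, -0.001], [-0.977, 0.213, -0.003], [0.004, 0.001, -1.0]]
contact_force: [-0.8, -7.7, 4.5]
grip_width: 0.0511
grip_force: 4.1
```

Emit:
send_rows([
  [-0.1,0,0,0,0.6],
  [-0.1,0,0,0,0.6],
  [0,0,0,0,0.6],
])

```text
time: 21.8
eef_pos: [0.4595, 0.2988, 0.1827]
eef_rot: [[-0.213, -0.977, -0.003], [-0.977, 0.213, -0.007], [0.007, 0.001, -1.0]]
contact_force: [-1.3, -13.4, 8.5]
grip_width: 0.0511
grip_force: 6.9
```

Emit:
send_rows([
  [0.5,0,0,0,0.6],
  [1.5,0,0,0,0.6],
  [2,0,0,0,0.6],
  [2,0,0,0,0.6],
  [1.5,0,-1,0,0.6],
  [1,0,-3,0,0.6],
  [1,0,-3.5,0,0.6],
  [1,0,-3.5,0,0.6],
])

```text
time: 22.47
eef_pos: [0.4375, 0.1986, 0.294]
eef_rot: [[-0.213, -0.977, 0.0], [-0.977, 0.213, 0.001], [-0.001, -0.0, -1.0]]
contact_force: [0.8, 0.8, -0.0]
grip_width: 0.0515
grip_force: 0.0
```

Emit:
send_rows([
  [3,2,-2,0,0.6],
  [3.5,1,0,0,0.6],
  [3.5,1,0,0,0.6],
  [3.5,1,0,0,0.6],
  [3,1,0,0,0.6],
  [2,0,0,0,0.6],
  [0,0,0,0,0.6],
])

```text
time: 23.05
eef_pos: [0.3382, 0.0289, 0.3131]
eef_rot: [[-0.215, -0.977, 0.002], [-0.977, 0.215, 0.002], [-0.002, -0.002, -1.0]]
contact_force: [-0.5, 0.1, 0.1]
grip_width: 0.0511
grip_force: 0.0
```

```bash
python3 prof.py pics/t8.png;  python3 mod.py pics/m8.png 265 205|tail -1; python3 - <<'E'
from h import *
a=cv2.imread("pics/m8.png")[120:320,200:400];b=cv2.imread("pics/t8.png")[140:340,175:375]
cv2.imwrite("pics/c8.png",cv2.resize(np.hstack([a,b]),None,fx=2,fy=3,interpolation=2))
E
```

```text
l -0.045 front 0.0010000000000001674
l -0.03 front 0.0010000000000001674
l -0.01 front 0.0010000000000001674
l 0.01 front 0.0010000000000001674
l 0.03 front 0.0010000000000001674
l 0.045 front 0.0020000000000001683
f -0.02 (np.float64(-0.05199999999999999), np.float64(0.0510000000000001))
f -0.03 (np.float64(-0.05199999999999999), np.float64(0.0510000000000001))
f -0.05 (np.float64(-0.05299999999999999), np.float64(0.0520000000000001))
f -0.07 (np.float64(-0.05399999999999999), np.float64(0.0520000000000001))
f -0.09 (np.float64(-0.05199999999999999), np.float64(0.0530000000000001))
t 23.15 tool f-0.4528 l-0.0612 z0.3132 heading err -0.13 F [-0.2138 -0.6716  0.8511]
```

View pics/c8.png

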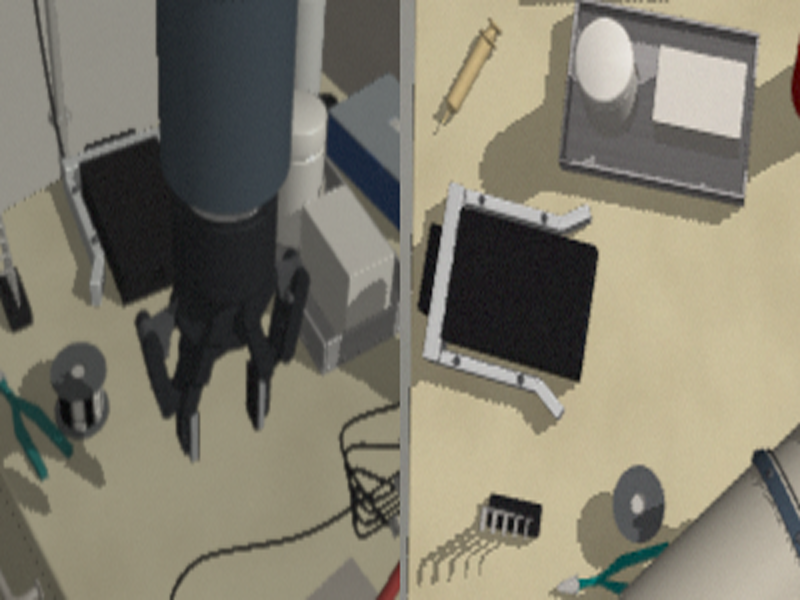

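The top crop shows the module square in the bay against the stop at (445,270). The jar (605,60) and carton (700,90) stand in the tray, and the spool and hex key stand are where they were. The arm is clear of everything, so I'm handing in.

```bash
python3 -c "
from bench import ticket
print(ticket.close_job())"
```

```text
the job is handed in; nothing more can be done
None
```

The jar and carton stand upright in the steel tray, the module is pushed fully home against the dock's stop, the bystanders were not touched, and the job was handed in at about 23 s of the 72 s allowed.

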